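# Trip-switch test on the repair bench supply

## Robot

A 6-joint arm with a two-finger parallel gripper is mounted at the origin on the work surface. World frame = base frame: x ahead of the robot, y to its left, z up, the work surface at z = 0. Lengths are in m, angles in degrees, forces in N, time in s.
With the tool pointing down it reaches from about 0.15 to 0.775 m from the base axis. Payload 6.1 kg.
Tool frame: the origin (TCP) lies midway between the tips of the shut fingers; the grasp point (between the pads) lies 19 mm behind it; z points along the fingers, y is the line along which they close (so a half turn about z gives the same grasp; the last joint's range is limited). The gripper opens to 85 mm and grips with 20 to 120 N. Pads are 22 mm wide; open, the fingers measure 114 mm over their backs; the gripper's body (76 mm by 85 mm) begins 54 mm behind the grasp point. The pads swing forward as they close: fully open they stand 13 mm farther back than shut.
Start: joints at [76.891, 7.208, -2.269, 80.523, 0, 90], TCP at [0.119, 0.511, 0.231] pointing down, gripper open.
Joint ranges: [-155.77, 155.77], [-54.66, 111.73], [-72.52, 77.12], [-102.08, 115.82], [-83.92, 84.16], [-180, 180]. Speed limits (degrees/s): [136.94, 136.94, 172.46, 180, 180, 180].

## Interface

Orientations are given as [roll, pitch, yaw] about the fixed x, y, z axes, in that order (R = Rz(yaw) Ry(pitch) Rx(roll)).
In Python, from bench import env, snapshot, order gives the robot as it stands.
- The arm moves only by the shell command python3 -m inch 'ROWS' [OPENING] [FORCE]. ROWS is a JSON object of lists of equal length, an entry for each row: "linear": the shift along the world's x, y, z in units of 2.5 cm (1.0 is 2.5 cm), a list of three; "dr": the turn, a rotation vector about the world's x, y, z in units of 0.1 rad (1.0 is 0.1 rad), a list of three. In form: {"linear": [[tx, ty, tz], ...], "dr": [[rx, ry, rz], ...]}. A call has exactly 10 rows; each row shifts and turns the commanded pose from where the row before left it; what a row does not reach is not made up. A row lasts 1/12 s, in which the tool goes at most 41.7 mm and 7.16 degrees, less where a joint would pass 70% of its speed; a pose out of reach is approached as far as the arm can. A call with a number of a shift or a turn outside -1 to 1 is refused whole. A call with a gripper value outside its range is refused whole. OPENING is the closure, from 0 (fully open) to 1 (shut), set as the call begins (- or left out, the last holds). The fingers move at their own pace and stop on an object; FORCE is the grip in N (left out, the last holds). Time passes only in rows, so rows that do not move let the fingers close, or fill a call up. It gives the time, the measured TCP pose, the force, the opening and the grip force at its end, in the units of the state.
- env.sense(): the state, without advancing time (a new reading comes with each control period).
- snapshot(name): name is "side" or "top" or "wrist"; returns a dict with "color" (480x640x3 uint8, red, green, blue), "z_map" (480x640 float32, m along the optical axis (not along the pixel's ray), 0 where there is no reading), "camera_matrix" (3x3 intrinsics, pixels), "xyz" and "orientation" of the camera in the world. Camera axes: x right, y down, z forward; pixel columns grow to the right and rows downward; lengths in m; the calibration is good to about 2 mm. The wrist camera is an equidistant fisheye: a pixel r from the principal point sees the ray r / f radians off the axis. A picture is of the moment at which its call begins.
- order.finish_job(): hands the job in; it is judged then, once.
The state is a dict: "time_s": time; "q": joint angles; "qd": joint speeds; "tau": joint torques, N m; "position": TCP position; "eef_rot": TCP orientation; "ft_force": force on the tool from outside, world axes, zero at the start; "moment": the same for the moment, N m; "finger_gap": opening from 0.0 (shut) to 1.0 (fully open); "gripper_force": force on a finger pad.
Only numpy, scipy, OpenCV 4.12 (cv2) and the standard library are available. Lean on these libraries where they do the work, as an engineer would, in place of code of your own. Each camera call takes 0.05 s, during which the arm holds its last target. There are 200 camera calls.

## Task

Before the repaired espresso machine is plugged in, test the bench supply's trip switch: slide its clear guard all the way open, press the yellow test button so that the red lever drops, then push the lever back up until it latches and stays up by itself. Then slide the guard fully shut again and let go, leaving the other things on the bench where they are.

Things in the scene. Friction and masses are not known exactly. Their poses are not given: they have to be found in the camera images.
- station: Grey bench supply box fixed to the bench, 150 (its x) by 340 (its y) by 50 high, turned up to 0.35 rad. Origin: centre of its underside; its x points away from the robot at yaw 0, y left, z up. All station offsets (mm) are in this frame. On its flat top, at the -y half, are the test button and trip lever, under the guard; the +y half has only flush fittings.
- guard (a joint): Clear plastic guard in a yellow frame, a tunnel without end walls, 128 (x) by 130 (y), its top 146 above the bench. Slides along the box's y: 0 = fully shut (at its stop, covering button and lever), growing towards +y to 0.16 m = fully open (stop). It stays where it is left, about 2 N of friction; it starts shut or up to 40 mm open.
- guard_fin (a point): Middle of the top edge of the blue upright fin on the guard's top: fin 40 (x) by 8 (y), standing 30 above the guard's top (176 above the bench). It moves with the guard, at station x = 0, y = -88 shut to +72 open. Push it from either side, or pinch it.
- test_button (a joint): Yellow round test button, 28 across, pressed straight down: 0 = released, 0.008 m = fully down (about 5 N; springs back by itself). It frees the lever at about 5.5 mm.
- button_top (a point): Centre of the button's top face, 70 above the bench when released, at station x = -20, y = -120. Its grey collar is 42 across, 10 high.
- lever (a joint): Trip lever with red crossbar. 0 = raised (upright), held by a latch that only the test button frees; 0.9 rad = dropped to -x of the box (robot side), pulled by a weak spring (2 N). To reset, lift the bar along its arc, up and over to +x (a level push can jam): the last 0.35 rad takes about 4 N; go slightly past upright (-0.05; stop at -0.15) to catch the latch: it then stays near 0, else it falls.
- lever_bar (a point): Centre of the red crossbar, 12 thick, 30 long along the box's y, 60 from the lever's pivot. Pivot axis: along y at station x = 30, y = -55, z = 65. Raised, the bar is at station x = 30, z = 125; dropped, at x = -17, z = 102. Its robot side and below are free down to the box's top, z = 50. Stem 9 thick; pivot bracket 32 wide in y, top at z = 72.
- screwdriver: Bystander, loose: red-handled screwdriver, about 190 long, lying in front of the box. Sizes in mm; origin at its underside.
- gasket: Bystander, loose: black rubber ring, 72 across, 9 high, in front of the box. Sizes in mm; origin at its underside.
- wrench: Bystander, loose: steel wrench, about 180 long, lying beyond the box. Sizes in mm; origin at its underside.
- gauge: Bystander, loose: round steel pressure gauge lying face up, 52 across, 22 high, beyond the box. Sizes in mm; origin at its underside.
- portafilter: Bystander, loose: steel coffee filter holder with black handle, about 210 long, 36 high, on the left of the bench. Sizes in mm; origin at its underside.
- tamper: Bystander, loose: dark wooden tamper, 58 across, 90 high, on the right of the bench. Sizes in mm; origin at its underside.
- jug: Bystander, loose: steel mug with handle, 84 across, 90 high, on the right of the bench. Sizes in mm; origin at its underside.
- cleaner: Bystander, loose: white bottle with red cap, 60 across, 150 high, on the right of the bench. Sizes in mm; origin at its underside.

How it is judged:
By the outcome, as a careful person would: the job done as asked, in the order asked, and still so for the second after the job is handed in, with the robot touching nothing.
It also fails if it takes over 64 s, if anything falls off the work surface, if the arm or the gripper's body presses on something with over 40 N, if the wrist force passes 120 N, or if a joint passes its speed limit or range.

## Working session

There is one attempt and no reset: what is moved stays moved. The work goes in short steps, Python scripts to look and compute and a shell command to move; the robot and the scene stay as the last step left them, time stands still between calls to the robot, and variables do not carry over. Pictures are saved under pics/ and viewed, at most 10 in all, crops included, and the job is handed in when it is done.

```bash
ls; mkdir -p pics; cat > h.py <<'E'
import numpy as np, cv2
from scipy.spatial.transform import Rotation as R
from bench import env, snapshot, order
def snap(n):
    s=snapshot(n); np.savez('pics/'+n+'.npz',**{k:np.array(v) for k,v in s.items()}); return s
def world(s,u,v,z=None):
    K=np.array(s['camera_matrix']);d=s['z_map'][v,u] if z is None else z
    p=np.array([(u-K[0,2])/K[0,0]*d,(v-K[1,2])/K[1,1]*d,d])
    o=np.array(s['orientation']); M=o if o.shape==(3,3) else R.from_euler('xyz',o,degrees=True).as_matrix()
    return M@p+np.array(s['xyz'])
E
python3 - <<'E'
from h import *
for n in('top','side'):
    s=snap(n);cv2.imwrite(f'pics/{n}1.png',s['color'][:,:,::-1]);print(n,s['xyz'],s['orientation'],s['camera_matrix'])
print(env.sense())
E
```

```text
pics
top [0.40155783 0.04838387 1.34901927] [-172.05930408   -1.37867037  -91.16973873] [[521.59806722   0.         329.39791945]
 [  0.         521.59806722 240.73417505]
 [  0.           0.           1.        ]]
side [0.51817454 0.93557768 0.90756822] [-130.33517533    0.32362865 -177.4562285 ] [[468.79345899   0.         325.69157037]
 [  0.         468.79345899 246.82727603]
 [  0.           0.           1.        ]]
{'time_s': 0.1, 'q': array([ 7.68895745e+01,  7.23802852e+00, -2.32083097e+00,  8.05217795e+01,
       -6.76146458e-05,  9.00005127e+01]), 'qd': array([ 0.08110535, -0.10349194,  0.10031969, -0.0090511 , -0.00535839,
        0.03238944]), 'tau': array([ 6.07914390e-04, -4.36909783e+01,  3.53605556e+01,  1.37687131e-02,
       -4.47144146e-05,  2.59426272e-06]), 'position': array([0.11900485, 0.51097016, 0.23060266]), 'eef_rot': array([-1.79919361e+02,  6.83361510e-05,  1.66889062e+02]), 'ft_force': array([0.40905547, 0.35336634, 0.66285033]), 'moment': array([ 0.03179961,  0.01956073, -0.03024714]), 'gripper_force': 0.0, 'finger_gap': 0.9956497059619981}
```

View pics/top1.png

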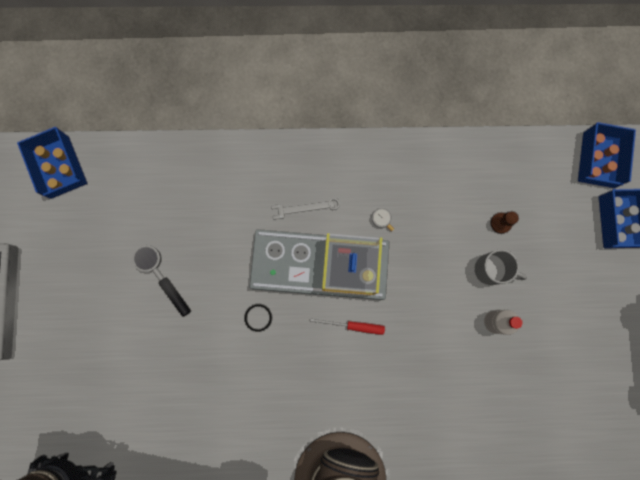

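View pics/side1.png

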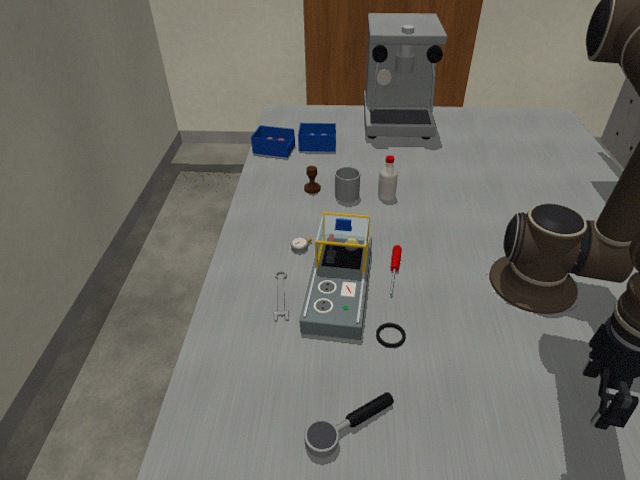

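The top view shows the box spanning about (250,230)-(388,298), with the guard near-shut at its right end and the blue fin at (352,262). The screwdriver lies in front at (350,326), the gasket at (258,318), the gauge at (381,218) and the wrench at (305,209).

```bash
python3 - <<'E'
from h import *
import itertools
def cloud(n):
    s=dict(np.load(f'pics/{n}.npz'));K=s['camera_matrix'];z=s['z_map'];v,u=np.indices(z.shape)
    p=np.stack([(u-K[0,2])/K[0,0]*z,(v-K[1,2])/K[1,1]*z,z],-1)
    return p@R.from_euler('xyz',s['orientation'],degrees=True).as_matrix().T+s['xyz'],s['color'].astype(int),z
for n in('top','side'):
    P,c,z=cloud(n)
    ok=(z>0)&(P[...,0]>.2)&(P[...,0]<.6)&(P[...,1]>-.3)&(P[...,1]<.35)
    m=ok&(abs(P[...,2]-.05)<.007)
    m8=cv2.morphologyEx(m.astype(np.uint8),cv2.MORPH_OPEN,np.ones((3,3)))
    k,l,st,_=cv2.connectedComponentsWithStats(m8);i=1+st[1:,4].argmax()
    q=P[l==i];r=cv2.minAreaRect((q[:,:2]*1000).astype(np.float32));print(n,'top rect',r,np.median(q[:,2]),cv2.boxPoints(r).round())
    b=ok&(c[...,2]>c[...,0]+50)&(c[...,2]>c[...,1]+40)&(P[...,2]>.14)
    print('fin',b.sum(),np.median(P[b],0),P[b].min(0),P[b].max(0))
    y=ok&(c[...,0]>c[...,2]+50)&(c[...,1]>c[...,2]+40)&(P[...,2]>.13)
    r=cv2.minAreaRect((P[y][:,:2]*1000).astype(np.float32));print('frame',y.sum(),r,np.median(P[y],0))
    for nm,k in (('red',ok&(c[...,0]>c[...,1]+60)&(c[...,0]>c[...,2]+60)),('yel',ok&(c[...,0]>c[...,2]+50)&(c[...,1]>c[...,2]+40)&(P[...,2]<.085)&(P[...,2]>.06))):
        print(nm,k.sum(),np.median(P[k],0),P[k].min(0),P[k].max(0))
s=dict(np.load('pics/top.npz'));cv2.imwrite('pics/crop1.png',cv2.resize(s['color'][200:340,235:400,::-1],None,fx=4.5,fy=4.2,interpolation=cv2.INTER_CUBIC))
E
```

```text
top top rect ((529.2384033203125, 87.79988861083984), (241.97259521484375, 148.52374267578125), 84.1230697631836) 0.04988689079371578 [[443. -25.]
 [591. -40.]
 [615. 201.]
 [468. 216.]]
fin 110 [ 0.51749752 -0.03556103  0.17215213] [ 0.49668224 -0.04497993  0.14467599] [ 0.53647335 -0.02795204  0.1808472 ]
frame 323 ((516.9786376953125, -35.991493225097656), (129.7842254638672, 128.6462860107422), 84.10223388671875) [ 0.50949513 -0.07559174  0.14617815]
red 310 [ 0.36460602 -0.07468099  0.02373932] [ 0.34955685 -0.12037166  0.01331451] [ 0.37870274 -0.02943851  0.03165887]
yel 44 [ 0.45226854 -0.03311086  0.06504493] [ 0.44645312 -0.0840222   0.0601852 ] [0.45844861 0.02950405 0.08437063]
side top rect ((525.3982543945312, 66.44035339355469), (292.4156188964844, 137.8839874267578), 84.3863525390625) 0.052512225962740466 [[442. -72.]
 [580. -86.]
 [608. 205.]
 [471. 219.]]
fin 173 [ 0.52023553 -0.0324285   0.16245022] [ 0.4991987  -0.03880182  0.14737182] [ 0.54113376 -0.02312609  0.1814444 ]
frame 359 ((520.3327026367188, -35.868812561035156), (137.27081298828125, 129.43185424804688), 84.61288452148438) [0.51143239 0.01895389 0.14792133]
red 204 [ 0.37001734 -0.0614689   0.02544798] [ 0.35357772 -0.11923771  0.01005727] [0.50873171 0.10503523 0.05429748]
yel 115 [ 0.57942842 -0.00495727  0.06599768] [ 0.44862026 -0.09442765  0.06011258] [0.59213008 0.0394836  0.0849269 ]
```

View pics/crop1.png

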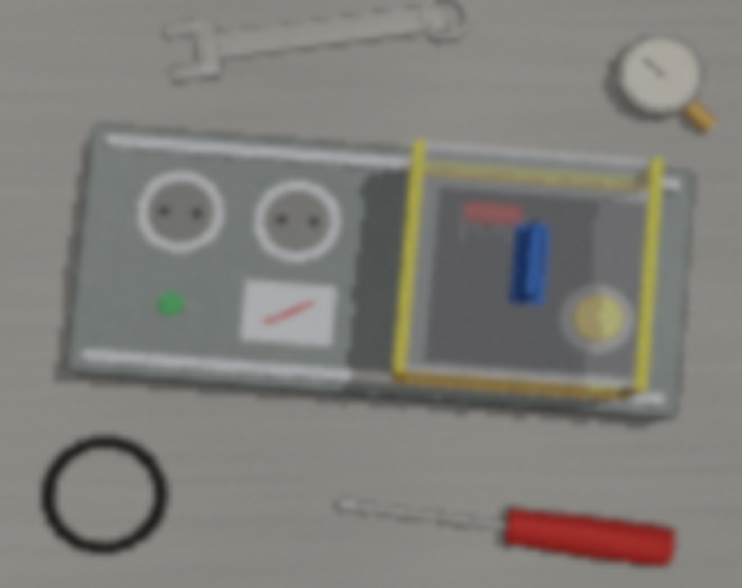

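The crop shows the fin at (530,262), the button at (597,320) and the raised red bar at (492,213), all under the nearly shut guard (about 12 mm open). Station pose: about (0.5245, 0.0394), yaw −5.75°. I'll move across with shut fingers, turning the tool so it closes along station x.

```bash
python3 -m inch '{"linear":[[0.52,-0.78,0],[0.52,-0.78,0],[0.52,-0.78,0],[0.52,-0.78,0],[0.52,-0.78,0],[0.52,-0.78,0],[0.52,-0.78,0],[0.52,-0.78,0],[0.52,-0.78,0],[0.52,-0.78,0]],"dr":[[0,0,-0.48],[0,0,-0.48],[0,0,-0.48],[0,0,-0.48],[0,0,-0.48],[0,0,-0.48],[0,0,-0.48],[0,0,-0.48],[0,0,-0.48],[0,0,-0.48]]}' 1 20
python3 -m inch '{"linear":[[0.52,-0.78,0],[0.52,-0.78,0],[0.52,-0.78,0],[0.52,-0.78,0],[0.52,-0.78,0],[0.52,-0.78,0],[0.52,-0.78,0],[0.52,-0.78,0],[0.52,-0.78,0],[0.52,-0.78,0]],"dr":[[0,0,-0.48],[0,0,-0.48],[0,0,-0.48],[0,0,-0.48],[0,0,-0.48],[0,0,-0.48],[0,0,-0.48],[0,0,-0.48],[0,0,-0.48],[0,0,-0.48]]}'
cat >> h.py <<'E'
C=np.array([.5245,.0394]);YAW=np.radians(-5.75)
ex=np.array([np.cos(YAW),np.sin(YAW)]);ey=np.array([-ex[1],ex[0]])
def st():
    s=env.sense();p=s['position'];d=p[:2]-C
    print('t',round(s['time_s'],2),'world',p.round(4),'station mm',(1000*np.array([d@ex,d@ey,p[2]])).round(1),'rpy',s['eef_rot'].round(2),'F',s['ft_force'].round(1),'gap',round(s['finger_gap'],2),round(s['gripper_force'],1))
    return s
def to(x,y,z,yaw=None):  # world units (2.5cm) to station mm target
    s=st();t=np.array([*(C+ex*x/1e3+ey*y/1e3),z/1e3]);print('units to',(x,y,z),((t-s['position'])/.025).round(2))
E
python3 -c "
from h import *
to(0,-112,231)"
```

```text
time_s: 0.93
position: [0.2493, 0.3151, 0.231]
eef_rot: [-180.0, 0.0, 139.3]
ft_force: [0.3, 0.5, 0.3]
finger_gap: 0.003
gripper_force: 0.0
time_s: 1.77
position: [0.3793, 0.1201, 0.231]
eef_rot: [-180.0, -0.0, 111.7]
ft_force: [0.9, -0.1, 0.7]
finger_gap: -0.0
gripper_force: 0.0
t 1.77 world [0.3793 0.1201 0.231 ] station mm [-152.5   65.8  231. ] rpy [-179.97   -0.    111.75] F [ 0.9 -0.1  0.7] gap -0.0 0.0
units to (0, -112, 231) [ 5.36 -7.69 -0.  ]
```

```bash
python3 -m inch '{"linear":[[0.54,-0.77,0],[0.54,-0.77,0],[0.54,-0.77,0],[0.54,-0.77,0],[0.54,-0.77,0],[0.54,-0.77,0],[0.54,-0.77,0],[0.54,-0.77,0],[0.54,-0.77,0],[0.54,-0.77,0]],"dr":[[0,0,-0.48],[0,0,-0.48],[0,0,-0.48],[0,0,-0.48],[0,0,-0.48],[0,0,-0.48],[0,0,-0.48],[0,0,-0.48],[0,0,-0.48],[0,0,-0.48]]}'
python3 -m inch '{"linear":[[0,0,-0.4],[0,0,-0.4],[0,0,-0.4],[0,0,-0.4],[0,0,-0.4],[0,0,-0.4],[0,0,-0.3],[0,0,-0.2],[0,0,-0.1],[0,0,0]],"dr":[[0,0,0],[0,0,0],[0,0,0],[0,0,0],[0,0,0],[0,0,0],[0,0,0],[0,0,0],[0,0,0],[0,0,0]]}'
python3 -c "
from h import *
to(0,60,155)"
```

```text
time_s: 2.6
position: [0.5144, -0.0723, 0.2308]
eef_rot: [-180.0, -0.0, 84.2]
ft_force: [1.1, 0.1, 1.0]
finger_gap: 0.001
gripper_force: 0.0
time_s: 3.43
position: [0.5138, -0.071, 0.1558]
eef_rot: [-180.0, -0.0, 84.4]
ft_force: [-0.0, 0.3, 0.9]
finger_gap: 0.001
gripper_force: 0.0
t 3.43 world [ 0.5138 -0.071   0.1558] station mm [   0.4 -111.   155.8] rpy [-179.96   -0.     84.4 ] F [-0.   0.3  0.9] gap 0.0 0.0
units to (0, 60, 155) [ 0.67  6.81 -0.03]
```

```bash
python3 -m inch '{"linear":[[0.03,0.3,0],[0.03,0.3,0],[0.03,0.3,0],[0.03,0.3,0],[0.03,0.3,0],[0.03,0.3,0],[0.03,0.3,0],[0.03,0.3,0],[0.03,0.3,0],[0.03,0.3,0]],"dr":[[0,0,0],[0,0,0],[0,0,0],[0,0,0],[0,0,0],[0,0,0],[0,0,0],[0,0,0],[0,0,0],[0,0,0]]}'
python3 -m inch '{"linear":[[0.03,0.3,0],[0.03,0.3,0],[0.03,0.3,0],[0.03,0.3,0],[0.03,0.3,0],[0.03,0.3,0],[0.03,0.3,0],[0.03,0.3,0],[0.03,0.3,0],[0.03,0.3,0]],"dr":[[0,0,0],[0,0,0],[0,0,0],[0,0,0],[0,0,0],[0,0,0],[0,0,0],[0,0,0],[0,0,0],[0,0,0]]}'
python3 -c "
from h import *
to(0,60,155)"
```

```text
time_s: 4.27
position: [0.5218, 0.0045, 0.1564]
eef_rot: [180.0, 0.0, 84.4]
ft_force: [0.7, -3.0, 1.3]
finger_gap: -0.003
gripper_force: 1.3
time_s: 5.1
position: [0.5291, 0.0795, 0.1562]
eef_rot: [-180.0, 0.0, 84.4]
ft_force: [1.8, -3.1, -0.2]
finger_gap: 0.002
gripper_force: 1.3
t 5.1 world [0.5291 0.0795 0.1562] station mm [  0.6  40.4 156.2] rpy [-1.7999e+02  1.0000e-02  8.4380e+01] F [ 1.8 -3.1 -0.2] gap 0.0 1.3
units to (0, 60, 155) [ 0.06  0.78 -0.05]
```

```bash
python3 -m inch '{"linear":[[0.01,0.1,0],[0.01,0.1,0],[0.01,0.1,0],[0.01,0.1,0],[0.01,0.1,0],[0.01,0.1,0],[0,0.05,0],[0,0.05,0],[0,0.04,0],[0,0,0]],"dr":[[0,0,0],[0,0,0],[0,0,0],[0,0,0],[0,0,0],[0,0,0],[0,0,0],[0,0,0],[0,0,0],[0,0,0]]}'
python3 -c "
from h import *
to(0,60,155)"
```

```text
time_s: 5.93
position: [0.5306, 0.0969, 0.1562]
eef_rot: [180.0, 0.1, 84.4]
ft_force: [1.3, -3.5, -0.0]
finger_gap: -0.004
gripper_force: 2.1
t 5.93 world [0.5306 0.0969 0.1562] station mm [  0.3  57.8 156.2] rpy [1.7999e+02 7.0000e-02 8.4370e+01] F [ 1.3 -3.5 -0. ] gap -0.0 2.1
units to (0, 60, 155) [-0.    0.09 -0.05]
```

Creep on until the stop shows as force.

```bash
python3 -m inch '{"linear":[[0,0.04,0],[0,0.04,0],[0,0.04,0],[0,0.04,0],[0,0.02,0],[0,0,0],[0,0,0],[0,0,0],[0,0,0],[0,0,0]],"dr":[[0,0,0],[0,0,0],[0,0,0],[0,0,0],[0,0,0],[0,0,0],[0,0,0],[0,0,0],[0,0,0],[0,0,0]]}'
python3 -c "
from h import *
to(0,60,155)"
```

```text
time_s: 6.77
position: [0.5306, 0.097, 0.1563]
eef_rot: [179.9, 0.6, 84.2]
ft_force: [1.5, -20.4, 1.0]
finger_gap: 0.002
gripper_force: 10.1
t 6.77 world [0.5306 0.097  0.1563] station mm [  0.3  57.9 156.3] rpy [179.92   0.58  84.2 ] F [  1.5 -20.4   1. ] gap 0.0 10.1
units to (0, 60, 155) [-0.    0.08 -0.05]
```

The guard is against its open stop (20 N). I'll back off, go above the button and take a look.

```bash
python3 -m inch '{"linear":[[0,-0.4,0],[0,-0.4,0.2],[0,-0.5,0.5],[0,-0.7,0.5],[-0.1,-0.8,0.4],[-0.2,-0.8,0.1],[-0.2,-0.8,0],[-0.2,-0.8,0],[-0.2,-0.8,0],[-0.2,-0.8,0]],"dr":[[0,0,0],[0,0,0],[0,0,0],[0,0,0],[0,0,0],[0,0,0],[0,0,0],[0,0,0],[0,0,0],[0,0,0]]}'
python3 - <<'E'
from h import *
to(-20,-122,110)
s=snap('top');c=s['color'][200:340,235:400,::-1];a=cv2.resize(c,None,fx=4.5,fy=4.2,interpolation=cv2.INTER_CUBIC)
cv2.imwrite('pics/crop2.png',a)
s=snap('wrist');cv2.imwrite('pics/wrist2.png',s['color'][:,:,::-1])
E
```

```text
time_s: 7.6
position: [0.5027, -0.0687, 0.1993]
eef_rot: [180.0, -0.1, 84.4]
ft_force: [0.5, -0.3, -0.3]
finger_gap: -0.001
gripper_force: 0.0
t 7.6 world [ 0.5027 -0.0687  0.1993] station mm [ -10.8 -109.8  199.3] rpy [ 1.7997e+02 -1.0000e-01  8.4410e+01] F [ 0.5 -0.3 -0.3] gap -0.0 0.0
units to (-20, -122, 110) [-0.41 -0.45 -3.57]
```

View pics/wrist2.png

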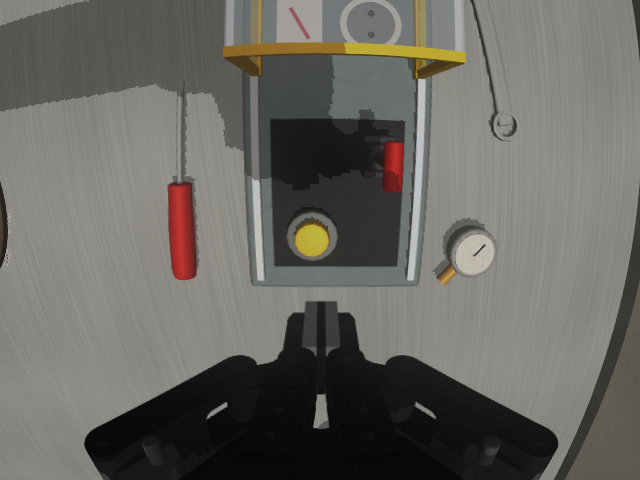

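The wrist view shows the guard open (yellow edge at row ~50), the button at (312,238) and the round red bar, upright, at (394,167). Next I'll locate both with the fisheye model.

```bash
python3 - <<'E'
from h import *
s=dict(np.load('pics/wrist.npz'));K=s['camera_matrix'];M=R.from_euler('xyz',s['orientation'],degrees=True).as_matrix()
for n,u,v,zt in(('button',312,240,.070),('bar',394,167,.131)):
    a=np.array([(u-K[0,2])/K[0,0],(v-K[1,2])/K[1,1]]);r=np.hypot(*a)
    d=M@np.array([*(a/r*np.sin(r)),np.cos(r)])
    p=s['xyz']+d*(zt-s['xyz'][2])/d[2];q=p[:2]-C
    zz=s['z_map'][v,u]; p2=s['xyz']+d*zz/np.cos(r)
    print(n,p.round(4),'station',1000*q@ex,1000*q@ey,'depth z',p2.round(4))
E
```

```text
button [ 0.495  -0.0763  0.07  ] station -17.778956328729123 -118.03619800460034 depth z [ 0.495  -0.0764  0.0696]
bar [ 0.5499 -0.0171  0.131 ] station 30.95257865516398 -53.62697945362297 depth z [ 0.55   -0.0171  0.1307]
```

```bash
sed -i 's/^C=np.array(\[.5245,.0394\])/C=np.array([.5257,.0405])/' h.py
python3 -m inch '{"linear":[[-0.08,-0.09,-0.3],[-0.08,-0.09,-0.5],[-0.08,-0.09,-0.6],[-0.08,-0.09,-0.7],[-0.08,-0.09,-0.7],[0,0,-0.7],[0,0,-0.5],[0,0,-0.3],[0,0,-0.2],[0,0,0]],"dr":[[0,0,0],[0,0,0],[0,0,0],[0,0,0],[0,0,0],[0,0,0],[0,0,0],[0,0,0],[0,0,0],[0,0,0]]}'
python3 -c "
from h import *
to(-20,-120,62)"
```

```text
time_s: 8.53
position: [0.4926, -0.0788, 0.0854]
eef_rot: [-179.9, -0.0, 84.4]
ft_force: [0.1, -0.5, 0.8]
finger_gap: -0.0
gripper_force: 0.0
t 8.53 world [ 0.4926 -0.0788  0.0854] station mm [ -21.  -122.    85.4] rpy [-1.7991e+02 -3.0000e-02  8.4430e+01] F [ 0.1 -0.5  0.8] gap -0.0 0.0
units to (-20, -120, 62) [ 0.05  0.08 -0.93]
```

```bash
python3 -m inch '{"linear":[[0.05,0.08,-0.2],[0,0,-0.2],[0,0,-0.15],[0,0,-0.12],[0,0,-0.1],[0,0,-0.1],[0,0,-0.06],[0,0,0],[0,0,0],[0,0,0]],"dr":[[0,0,0],[0,0,0],[0,0,0],[0,0,0],[0,0,0],[0,0,0],[0,0,0],[0,0,0],[0,0,0],[0,0,0]]}'
python3 -c "
from h import *
to(-20,-120,62)"
```

```text
time_s: 9.37
position: [0.4945, -0.0775, 0.0634]
eef_rot: [180.0, 0.0, 84.4]
ft_force: [-1.5, 0.5, 4.0]
finger_gap: -0.004
gripper_force: 2.1
t 9.37 world [ 0.4945 -0.0775  0.0634] station mm [ -19.2 -120.5   63.4] rpy [179.97   0.    84.38] F [-1.5  0.5  4. ] gap -0.0 2.1
units to (-20, -120, 62) [-0.03  0.02 -0.06]
```

```bash
python3 -m inch '{"linear":[[0,0,-0.06],[0,0,-0.02],[0,0,0],[0,0,0],[0,0,0.3],[0,0,0.5],[0,0,0.8],[0,0,0.8],[0,0,0.8],[0,0,0.8]],"dr":[[0,0,0],[0,0,0],[0,0,0],[0,0,0],[0,0,0],[0,0,0],[0,0,0],[0,0,0],[0,0,0],[0,0,0]]}'
python3 - <<'E'
from h import *
st()
s=snap('wrist');cv2.imwrite('pics/wrist3.png',cv2.resize(s['color'][80:300,150:500,::-1],None,fx=2,fy=2))
E
```

```text
time_s: 10.2
position: [0.4939, -0.0774, 0.1616]
eef_rot: [-179.9, 0.0, 84.4]
ft_force: [0.6, -0.3, 0.0]
finger_gap: 0.001
gripper_force: 0.0
t 10.2 world [ 0.4939 -0.0774  0.1616] station mm [ -19.8 -120.5  161.6] rpy [-1.7995e+02  1.0000e-02  8.4380e+01] F [ 0.6 -0.3  0. ] gap 0.0 0.0
```

View pics/wrist3.png

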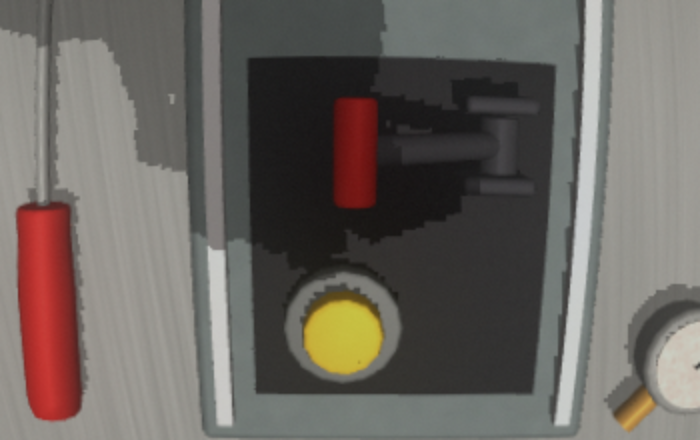

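The lever has dropped: the bar is at (355,152) in the crop, lying toward the robot, and the button has sprung back. I'll tilt the tool 0.9 rad in line with the lever, fingers part-open, and stop short on the robot side.

```bash
python3 -m inch '{"linear":[[-0.12,0.27,-0.05],[-0.12,0.27,-0.05],[-0.12,0.27,-0.1],[-0.12,0.27,-0.1],[-0.12,0.27,-0.1],[-0.12,0.27,-0.1],[-0.12,0.27,-0.1],[-0.12,0.27,-0.1],[-0.12,0.27,-0.1],[-0.12,0.27,-0.1]],"dr":[[-0.09,-0.9,0],[-0.09,-0.9,0],[-0.09,-0.9,0],[-0.09,-0.9,0],[-0.09,-0.9,0],[-0.09,-0.9,0],[-0.09,-0.9,0],[-0.09,-0.9,0],[-0.09,-0.9,0],[-0.09,-0.9,0]]}' 0.5
python3 - <<'E'
from h import *
s=st();M=R.from_euler('xyz',s['eef_rot'],degrees=True).as_matrix()
print((np.array([[*ex,0],[*ey,0],[0,0,1]])@M).round(3),s['q'].round(1))
to(-3,-56,91)
E
```

```text
time_s: 11.08
position: [0.4637, -0.0099, 0.1386]
eef_rot: [127.9, 0.0, 84.3]
ft_force: [0.0, 0.4, -0.5]
finger_gap: 0.499
gripper_force: 0.0
t 11.08 world [ 0.4637 -0.0099  0.1386] station mm [-56.7 -56.4 138.6] rpy [1.279e+02 5.000e-02 8.431e+01] F [ 0.   0.4 -0.5] gap 0.5 0.0
[[-0.001  0.614  0.789]
 [ 1.     0.001  0.   ]
 [-0.001  0.789 -0.614]] [  3.3 -36.2 -66.7   7.7  -7.1  95.5]
t 11.08 world [ 0.4637 -0.0099  0.1386] station mm [-56.7 -56.4 138.6] rpy [1.279e+02 5.000e-02 8.431e+01] F [ 0.   0.4 -0.5] gap 0.5 0.0
units to (-3, -56, 91) [ 2.14 -0.2  -1.9 ]
```

```bash
python3 -m inch '{"linear":[[0.22,-0.02,-0.3],[0.24,-0.02,-0.2],[0.24,-0.02,-0.2],[0.24,-0.02,-0.2],[0.24,-0.02,-0.2],[0.24,-0.02,-0.2],[0.24,-0.02,-0.2],[0.24,-0.02,-0.2],[0.24,-0.02,-0.2],[0,0,0]],"dr":[[0,0,0],[0,0,0],[0,0,0],[0,0,0],[0,0,0],[0,0,0],[0,0,0],[0,0,0],[0,0,0],[0,0,0]]}'
python3 - <<'E'
from h import *
to(-3,-56,91)
s=snap('wrist');t=snap('side')
a=s['color'][:,:,::-1]; b=t['color'][170:350,270:450,::-1]
cv2.imwrite('pics/w4.png',np.hstack([cv2.resize(a,(420,315)),cv2.resize(b,(315,315))]))
E
```

```text
time_s: 11.92
position: [0.5176, -0.0146, 0.0895]
eef_rot: [128.3, 0.1, 84.3]
ft_force: [-0.2, 0.2, -0.6]
finger_gap: 0.502
gripper_force: 0.0
t 11.92 world [ 0.5176 -0.0146  0.0895] station mm [ -2.5 -55.6  89.5] rpy [1.283e+02 9.000e-02 8.434e+01] F [-0.2  0.2 -0.6] gap 0.5 0.0
units to (-3, -56, 91) [-0.02 -0.01  0.06]
```

View pics/w4.png

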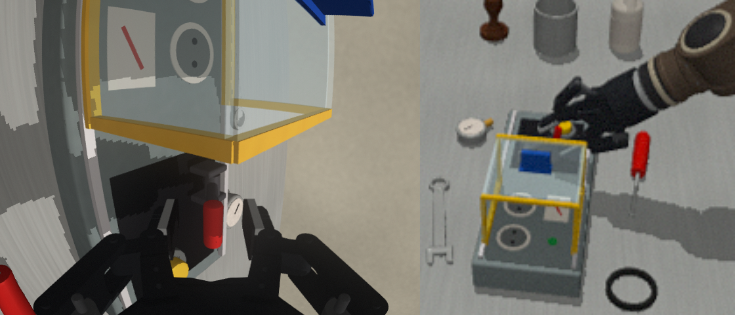

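The bar at (213,222) sits between the fingers (about 165 and 253) and the guard is clear. Closing gently.

```bash
python3 -m inch '{"linear":[[0,0,0.05],[0,0,0],[0,0,0],[0,0,0],[0,0,0],[0,0,0],[0,0,0],[0,0,0],[0,0,0],[0,0,0]],"dr":[[0,0,0],[0,0,0],[0,0,0],[0,0,0],[0,0,0],[0,0,0],[0,0,0],[0,0,0],[0,0,0],[0,0,0]]}' 1 25
python3 - <<'E'
from h import *
s=st();d=s['position'][:2]-C
# rigid rotation about pivot (30,65) by +a about ey
p=np.array([d@ex*1e3,s['position'][2]*1e3]);piv=np.array([30,65.]);v=p-piv
print('r',np.hypot(*v),'ang',np.arctan2(-v[0],v[1]))
prev=p
for a in np.arange(.1,1.11,.1):
    q=piv+np.array([np.cos(a)*v[0]+np.sin(a)*v[1],-np.sin(a)*v[0]+np.cos(a)*v[1]])
    dl=q-prev;prev=q;w=ex*dl[0]/25
    print(round(a,2),q.round(1),'units',w.round(3),round(dl[1]/25,3))
E
```

```text
time_s: 12.85
position: [0.5176, -0.0144, 0.0927]
eef_rot: [128.1, 0.1, 84.4]
ft_force: [-6.6, 0.9, 4.9]
finger_gap: 0.13
gripper_force: 24.4
t 12.85 world [ 0.5176 -0.0144  0.0927] station mm [ -2.5 -55.4  92.7] rpy [1.2814e+02 7.0000e-02 8.4350e+01] F [-6.6  0.9  4.9] gap 0.13 24.4
r 42.7215567814073 ang 0.8661197902743549
0.1 [ 0.4 95.8] units [ 0.116 -0.012] 0.124
0.2 [ 3.6 98.6] units [ 0.128 -0.013] 0.112
0.3 [  7.1 101.1] units [ 0.139 -0.014] 0.099
0.4 [ 10.8 103.2] units [ 0.148 -0.015] 0.084
0.5 [ 14.7 104.9] units [ 0.155 -0.016] 0.069
0.6 [ 18.8 106.2] units [ 0.162 -0.016] 0.053
0.7 [ 22.9 107.1] units [ 0.166 -0.017] 0.037
0.8 [ 27.2 107.6] units [ 0.169 -0.017] 0.02
0.9 [ 31.4 107.7] units [ 0.17  -0.017] 0.003
1.0 [ 35.7 107.3] units [ 0.169 -0.017] -0.014
1.1 [ 39.9 106.6] units [ 0.167 -0.017] -0.031
```

```bash
python3 -m inch '{"linear":[[0.058,-0.006,0.062],[0.058,-0.006,0.062],[0.064,-0.006,0.056],[0.064,-0.007,0.056],[0.07,-0.007,0.05],[0.07,-0.007,0.05],[0.074,-0.007,0.042],[0.074,-0.008,0.042],[0.078,-0.008,0.035],[0.078,-0.008,0.035]],"dr":[[0.05,0.5,0],[0.05,0.5,0],[0.05,0.5,0],[0.05,0.5,0],[0.05,0.5,0],[0.05,0.5,0],[0.05,0.5,0],[0.05,0.5,0],[0.05,0.5,0],[0.05,0.5,0]]}'
python3 -c "
from h import *
to(14.7,-55,104.9)"
```

```text
time_s: 13.68
position: [0.5343, -0.0161, 0.1048]
eef_rot: [157.1, 0.0, 84.4]
ft_force: [-3.7, 0.6, 0.6]
finger_gap: 0.131
gripper_force: 25.6
t 13.68 world [ 0.5343 -0.0161  0.1048] station mm [ 14.2 -55.5 104.8] rpy [1.5714e+02 3.0000e-02 8.4380e+01] F [-3.7  0.6  0.6] gap 0.13 25.6
units to (14.7, -55, 104.9) [0.02 0.02 0.  ]
```

```bash
python3 -m inch '{"linear":[[0.085,-0.008,0.027],[0.085,-0.008,0.027],[0.083,-0.008,0.019],[0.083,-0.008,0.019],[0.085,-0.008,0.01],[0.085,-0.008,0.01],[0.085,-0.008,0],[0.085,-0.008,0],[0.085,-0.008,-0.006],[0.085,-0.008,-0.006]],"dr":[[0.05,0.5,0],[0.05,0.5,0],[0.05,0.5,0],[0.05,0.5,0],[0.05,0.5,0],[0.05,0.5,0],[0.05,0.5,0],[0.05,0.5,0],[0.05,0.5,0],[0.05,0.5,0]]}'
python3 -c "
from h import *
to(35.7,-55,107.3)"
```

```text
time_s: 14.52
position: [0.551, -0.018, 0.1077]
eef_rot: [-173.6, 0.0, 84.4]
ft_force: [-22.7, 0.9, 12.7]
finger_gap: 0.123
gripper_force: 27.4
t 14.52 world [ 0.551  -0.018   0.1077] station mm [ 31.  -55.7 107.7] rpy [-1.7357e+02  2.0000e-02  8.4390e+01] F [-22.7   0.9  12.7] gap 0.12 27.4
units to (35.7, -55, 107.3) [ 0.19  0.01 -0.02]
```

```bash
python3 -m inch '{"linear":[[0,0,0],[0,0,0],[0,0,0],[0,0,0],[0,0,0],[0,0,0],[0,0,0],[0,0,0],[0,0,0],[0,0,0]],"dr":[[0,0,0],[0,0,0],[0,0,0],[0,0,0],[0,0,0],[0,0,0],[0,0,0],[0,0,0],[0,0,0],[0,0,0]]}'
python3 - <<'E'
from h import *
print(st()['moment'])
s=snap('wrist');t=snap('side')
a=s['color'][100:400,120:520,::-1]; b=t['color'][190:280,300:420,::-1]
cv2.imwrite('pics/w5.png',np.hstack([cv2.resize(a,(400,300)),cv2.resize(b,(400,300),interpolation=cv2.INTER_CUBIC)]))
E
```

```text
time_s: 15.35
position: [0.5547, -0.0187, 0.1071]
eef_rot: [-174.1, 0.1, 84.4]
ft_force: [-4.8, -1.4, 2.3]
finger_gap: 0.129
gripper_force: 26.5
t 15.35 world [ 0.5547 -0.0187  0.1071] station mm [ 34.7 -56.  107.1] rpy [-1.741e+02  8.000e-02  8.438e+01] F [-4.8 -1.4  2.3] gap 0.13 26.5
[-0.43768999  1.1558968   0.005839  ]
```

View pics/w5.png

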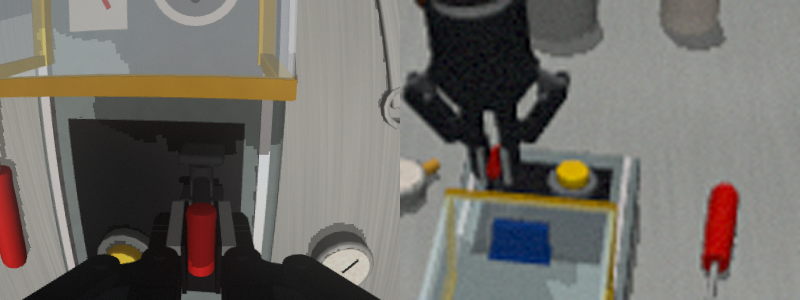

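The bar (201,240) is held just past upright. Releasing it and lifting straight off.

```bash
python3 -m inch '{"linear":[[0,0,0],[0,0,0],[0,0,0],[0,0,0],[-0.05,0,0],[-0.05,0,0.1],[0,0,0.3],[0,0,0.5],[0,0,0.8],[0,0,0.8]],"dr":[[0,0,0],[0,0,0],[0,0,0],[0,0,0],[0,0,0],[0,0,0],[0,0,0],[0,0,0],[0,0,0],[0,0,0]]}' 0.5
python3 -m inch '{"linear":[[0,0,0.8],[0,0,0.8],[0,0,0.6],[0,0.2,0.2],[0,0.4,0],[0,0.6,0],[0,0.8,0],[0,0.8,0],[0,0.8,0],[0,0.8,0]],"dr":[[0,0,0],[0,0,0],[0,-0.3,0],[-0.01,-0.3,0],[-0.02,-0.4,0],[0,0,0],[0,0,0],[0,0,0],[0,0,0],[0,0,0]]}' 1
python3 - <<'E'
from h import *
to(0,110,155)
s=snap('top');t=snap('side');u=snap('wrist')
cv2.imwrite('pics/w6.png',np.hstack([cv2.resize(s['color'][200:340,235:400,::-1],(400,340),interpolation=cv2.INTER_CUBIC),cv2.resize(t['color'][200:320,300:420,::-1],(400,340),interpolation=cv2.INTER_CUBIC)]))
E
```

```text
time_s: 16.28
position: [0.5533, -0.0182, 0.1705]
eef_rot: [-174.2, -0.0, 84.4]
ft_force: [0.3, -0.1, -0.0]
finger_gap: 0.5
gripper_force: 0.0
time_s: 17.12
position: [0.5536, 0.0927, 0.2305]
eef_rot: [180.0, -0.4, 84.4]
ft_force: [0.3, 0.1, -0.3]
finger_gap: 0.003
gripper_force: 0.0
t 17.12 world [0.5536 0.0927 0.2305] station mm [ 22.5  54.7 230.5] rpy [179.98  -0.42  84.4 ] F [ 0.3  0.1 -0.3] gap 0.0 0.0
units to (0, 110, 155) [-0.67  2.29 -3.02]
```

View pics/w6.png

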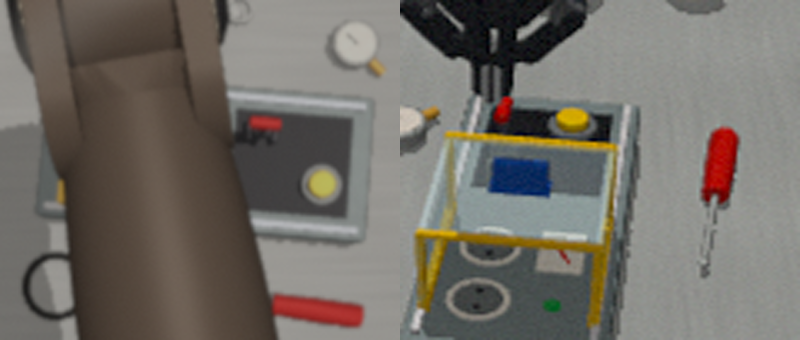

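The lever is up by itself: red bar at (265,122) in the top crop, (503,108) in the side crop. The guard is still open, so I'll go to the fin's far (+y) side and push it shut.

```bash
python3 -m inch '{"linear":[[-0.1,0.3,0],[-0.1,0.4,0],[-0.1,0.4,0],[-0.1,0.4,0],[-0.1,0.4,0],[-0.1,0.3,0],[-0.07,0.09,-0.2],[0,0,-0.4],[0,0,-0.5],[0,0,-0.5]],"dr":[[0,0,0],[0,0,0],[0,0,0],[0,0,0],[0,0,0],[0,0,0],[0,0,0],[0,0,0],[0,0,0],[0,0,0]]}'
python3 -m inch '{"linear":[[0,0,-0.5],[0,0,-0.4],[0,0,-0.3],[0,0,-0.15],[0,0,0],[0,0,0],[0,-0.2,0],[-0.02,-0.2,0],[-0.02,-0.2,0],[-0.02,-0.2,0]],"dr":[[0,0,0],[0,0,0],[0,0,0],[0,0,0],[0,0,0],[0,0,0],[0,0,0],[0,0,0],[0,0,0],[0,0,0]]}'
python3 -c "
from h import *
to(0,-60,156)"
```

```text
time_s: 18.1
position: [0.5368, 0.1489, 0.1883]
eef_rot: [-180.0, -0.4, 84.4]
ft_force: [0.8, 0.4, 0.3]
finger_gap: 0.0
gripper_force: 0.0
time_s: 18.93
position: [0.5356, 0.1285, 0.1562]
eef_rot: [180.0, -0.4, 84.4]
ft_force: [0.5, 0.2, 0.1]
finger_gap: -0.004
gripper_force: 0.0
t 18.93 world [0.5356 0.1285 0.1562] station mm [  1.   88.5 156.2] rpy [180.    -0.41  84.4 ] F [0.5 0.2 0.1] gap -0.0 0.0
units to (0, -60, 156) [-0.64 -5.91 -0.01]
```

```bash
python3 -m inch '{"linear":[[-0.03,-0.3,0],[-0.03,-0.3,0],[-0.03,-0.3,0],[-0.03,-0.3,0],[-0.03,-0.3,0],[-0.03,-0.3,0],[-0.03,-0.3,0],[-0.03,-0.3,0],[-0.03,-0.3,0],[-0.03,-0.3,0]],"dr":[[0,0,0],[0,0,0],[0,0,0],[0,0,0],[0,0,0],[0,0,0],[0,0,0],[0,0,0],[0,0,0],[0,0,0]]}'
python3 -m inch '{"linear":[[-0.03,-0.3,0],[-0.03,-0.3,0],[-0.03,-0.3,0],[-0.03,-0.3,0],[-0.03,-0.3,0],[-0.03,-0.3,0],[-0.03,-0.3,0],[-0.03,-0.3,0],[-0.03,-0.3,0],[-0.03,-0.2,0]],"dr":[[0,0,0],[0,0,0],[0,0,0],[0,0,0],[0,0,0],[0,0,0],[0,0,0],[0,0,0],[0,0,0],[0,0,0]]}'
python3 -c "
from h import *
to(0,-73,156)"
```

```text
time_s: 19.77
position: [0.5278, 0.0533, 0.1558]
eef_rot: [-180.0, -0.4, 84.4]
ft_force: [0.2, 2.4, 2.2]
finger_gap: -0.002
gripper_force: 1.3
time_s: 20.6
position: [0.5203, -0.0194, 0.1557]
eef_rot: [-180.0, -0.4, 84.4]
ft_force: [0.2, 2.5, 1.3]
finger_gap: 0.002
gripper_force: 1.2
t 20.6 world [ 0.5203 -0.0194  0.1557] station mm [  0.7 -60.1 155.7] rpy [-179.96   -0.38   84.38] F [0.2 2.5 1.3] gap 0.0 1.2
units to (0, -73, 156) [-0.08 -0.51  0.01]
```

```bash
python3 -m inch '{"linear":[[-0.01,-0.1,0],[-0.01,-0.1,0],[-0.01,-0.1,0],[-0.01,-0.1,0],[0,-0.05,0],[0,-0.04,0],[0,-0.04,0],[0,-0.04,0],[0,-0.04,0],[0,0,0]],"dr":[[0,0,0],[0,0,0],[0,0,0],[0,0,0],[0,0,0],[0,0,0],[0,0,0],[0,0,0],[0,0,0],[0,0,0]]}'
python3 -c "
from h import *
to(0,-75,156)"
```

```text
time_s: 21.43
position: [0.5192, -0.0326, 0.1557]
eef_rot: [-179.9, -0.5, 84.4]
ft_force: [-0.9, 6.1, 1.7]
finger_gap: 0.001
gripper_force: 3.2
t 21.43 world [ 0.5192 -0.0326  0.1557] station mm [  0.8 -73.4 155.7] rpy [-179.92   -0.55   84.45] F [-0.9  6.1  1.7] gap 0.0 3.2
units to (0, -75, 156) [-0.04 -0.06  0.01]
```

```bash
python3 -m inch '{"linear":[[0,-0.04,0],[0,-0.04,0],[0,-0.04,0],[0,-0.03,0],[0,0,0],[0,0,0],[0,0,0],[0,0,0],[0,0,0],[0,0,0]],"dr":[[0,0,0],[0,0,0],[0,0,0],[0,0,0],[0,0,0],[0,0,0],[0,0,0],[0,0,0],[0,0,0],[0,0,0]]}'
python3 -c "
from h import *
to(0,-75,156)"
```

```text
time_s: 22.27
position: [0.5191, -0.0327, 0.1558]
eef_rot: [-179.9, -1.0, 84.6]
ft_force: [-2.0, 19.7, 2.3]
finger_gap: 0.002
gripper_force: 10.0
t 22.27 world [ 0.5191 -0.0327  0.1558] station mm [  0.8 -73.5 155.8] rpy [-179.88   -0.99   84.59] F [-2.  19.7  2.3] gap 0.0 10.0
units to (0, -75, 156) [-0.04 -0.06  0.01]
```

The shut stop is reached: 20 N, and the travel adds up to 160 mm. Backing off and retreating.

```bash
python3 -m inch '{"linear":[[0.02,0.2,0],[0.03,0.3,0],[0.04,0.4,0.1],[0,0.2,0.5],[0,0.2,0.7],[0,0.2,0.8],[0,0.2,0.8],[-0.3,0.5,0.4],[-0.5,0.7,0],[-0.5,0.7,0]],"dr":[[0,0,0],[0,0,0],[0,0,0],[0,0,0],[0,0,0],[0,0,0],[0,0,0],[0,0,0],[0,0,0],[0,0,0]]}'
python3 -m inch '{"linear":[[-0.5,0.8,0],[-0.5,0.8,0],[-0.5,0.8,0],[-0.5,0.8,0],[-0.5,0.8,0],[-0.4,0.8,0],[-0.3,0.8,0],[-0.2,0.8,0],[-0.1,0.4,0],[0,0,0]],"dr":[[0,0,0.5],[0,0,0.5],[0,0,0.5],[0,0,0.5],[0,0,0.5],[0,0,0.5],[0,0,0.5],[0,0,0.5],[0,0,0],[0,0,0]]}'
python3 - <<'E'
from h import *
st();s=snap('top');t=snap('side')
cv2.imwrite('pics/w7.png',np.hstack([cv2.resize(s['color'][200:340,235:400,::-1],(400,340),interpolation=cv2.INTER_CUBIC),cv2.resize(t['color'][200:320,300:420,::-1],(400,340),interpolation=cv2.INTER_CUBIC)]))
E
```

```text
time_s: 23.1
position: [0.489, 0.0535, 0.2389]
eef_rot: [180.0, -0.4, 84.3]
ft_force: [-0.4, 0.7, 0.3]
finger_gap: -0.0
gripper_force: 0.0
time_s: 23.93
position: [0.4008, 0.2242, 0.238]
eef_rot: [-180.0, -0.4, 107.4]
ft_force: [-0.2, -1.2, -0.0]
finger_gap: 0.002
gripper_force: 0.0
t 23.93 world [0.4008 0.2242 0.238 ] station mm [-142.7  170.3  238. ] rpy [-179.95   -0.4   107.42] F [-0.2 -1.2 -0. ] gap 0.0 0.0
```

View pics/w7.png

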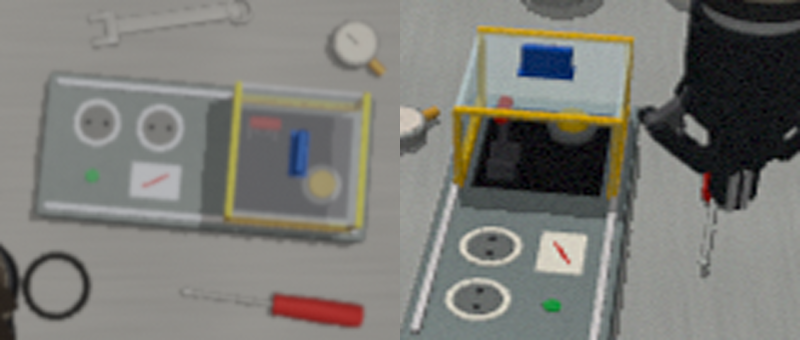

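The guard is fully shut (frame at x≈235–365 in the top crop), the lever stands upright at (265,122), and the nearby bystanders (screwdriver, gasket, wrench, gauge) haven't moved. Handing in.

```bash
python3 -c "
from h import *
print(order.finish_job())"
```

```text
the job is handed in; nothing more can be done
None
```

I slid the guard fully open, pressed the test button so the lever dropped, pushed the lever back up until it latched, slid the guard fully shut, moved the arm clear, and handed the job in at about 24 s of the 64 s allowed.

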